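# Park the conical flasks in their spill dishes

### The arm

A 7-joint arm with a two-finger parallel gripper is mounted at the origin on the work surface. World frame = base frame: x ahead of the robot, y to its left, z up, the work surface at z = 0. Lengths are in m, angles in rad, forces in N, time in s.
With the tool pointing down it reaches from about 0.4 to 0.85 m from the base axis. Payload 4.5 kg.
Tool frame: the origin (TCP) lies midway between the tips of the shut fingers; the grasp point (between the pads) lies 19 mm behind it; z points along the fingers, y is the line along which they close (so a half turn about z gives the same grasp; the last joint's range is limited). The gripper opens to 88 mm and grips with 3 to 60 N. Pads are 18 mm wide; open, the fingers measure 123 mm over their backs; the gripper's body (75 mm by 187 mm) begins 45 mm behind the grasp point.
Start: joints at [1.258, 0.689, -0.195, 1.565, 0.157, 0.902, -0.215], TCP at [0.212, -0.588, 0.239] pointing down, gripper open.
Joint ranges: [-3.01, 3.01], [-0.46, 2.08], [-1.47, 1.51], [0.13, 2.56], [-1, 4.14], [0.04, 2.09], [-2.66, 2.66]. Speed limits (rad/s): [2.57, 2.57, 3.14, 3.14, 3.14, 3.14, 3.14].

### API

Orientations are given as a unit quaternion [w, x, y, z].
In Python, from station import robot gives the robot as it stands. Calls block until the motion is done:
- robot.move_ptp(position, orientation): joint-space move of the TCP to a pose.
- robot.move_linear(position, speed=0.15, frame=None): straight line of the TCP; frame=None keeps the orientation; speed is the mean speed in m/s.
- robot.goto_joints(angles): joint-space move.
- robot.set_gripper(opening, grasp_force=None): finger opening in m; grasp_force is the grip in N (None keeps the last); returns when the fingers have stopped.
- robot.pause(seconds).
- robot.ik(position, orientation): joint angles nearest the present ones, or None.
- robot.get_state(): the state.
- robot.snapshot(name): name is "scene" or "top" or "wrist"; returns a dict with "color" (384x512x3 uint8, red, green, blue), "intrinsics" (3x3 intrinsics, pixels), "distortion" ([k1, k2, p1, p2, k3] as OpenCV has them; the pictures are not rectified), "world_to_cam" (4x4, takes a point from world to camera coordinates). Camera axes: x right, y down, z forward; pixel columns grow to the right and rows downward; lengths in m; the calibration is good to about 2 mm. A picture is of the moment at which its call begins. There is no depth.
A pose or a line that the arm cannot do raises robot.Unreachable and nothing moves.
- robot.job_done(): hands the job in; it is judged then, once.
The state is a dict: "time_s": time; "joint_pos": joint angles; "qvel": joint speeds; "joint_efforts": joint torques, N m; "eef_pos": TCP position; "tool_rot": TCP orientation; "contact_force": force on the tool from outside, world axes, zero at the start; "wrist_torque": the same for the moment, N m; "width": finger opening in m; "finger_force": force on a finger pad.
Only numpy, scipy, OpenCV 4.12 (cv2) and the standard library are available. Lean on these libraries where they do the work, as an engineer would, in place of code of your own. Each camera call takes 0.05 s, during which the arm holds its last target. There are 200 camera calls.

### The job

Stand each of the three capped conical flasks in the round white spill dish of its size: the smallest flask in the smallest dish, the middle one in the middle dish, the largest in the largest. Set each down gently (do not drop or topple it) so that it stands upright and flat inside the rim, and leave the two straight-sided bottles standing where they are.

Things in the scene. Friction and masses are not known exactly. Their poses are not given: they have to be found in the camera images.
- flask_small: The smallest amber-glass conical flask: round base 52 mm across, cone rising to 56 mm, short neck, then a round blue screw cap 32 mm across from 70 to 94 mm height (top of the flask). Loose, about 100 g, starts standing upright on the bench. Grasp it from above by the cap. Origin: centre of the underside of the base; z up along its axis (round, so yaw does not matter).
- flask_medium: The middle-sized amber-glass conical flask: round base 68 mm across, cone rising to 74 mm, short neck, then a round blue screw cap 38 mm across from 90 to 116 mm height (top of the flask). Loose, about 170 g, starts standing upright on the bench. Grasp it from above by the cap. Origin: centre of the underside of the base; z up along its axis (round, so yaw does not matter).
- flask_large: The largest amber-glass conical flask: round base 86 mm across, cone rising to 102 mm, short neck, then a round blue screw cap 44 mm across from 120 to 146 mm height (top of the flask). Loose, about 300 g, starts standing upright on the bench. Grasp it from above by the cap. Origin: centre of the underside of the base; z up along its axis (round, so yaw does not matter).
- dish_small: The smallest of three round white ceramic spill dishes: outside 82 mm across, flat floor inside 76 mm across and 3 mm thick, upright rim 3 mm thick and 12 mm high from the bench. Fixed to the bench. For the smallest flask. Origin: centre of its underside on the bench; z up.
- dish_medium: The middle-sized of three round white ceramic spill dishes: outside 98 mm across, flat floor inside 92 mm across and 3 mm thick, upright rim 3 mm thick and 12 mm high from the bench. Fixed to the bench. For the middle-sized flask. Origin: centre of its underside on the bench; z up.
- dish_large: The largest of three round white ceramic spill dishes: outside 116 mm across, flat floor inside 110 mm across and 3 mm thick, upright rim 3 mm thick and 12 mm high from the bench. Fixed to the bench. For the largest flask. Origin: centre of its underside on the bench; z up.
- tray_square: A square white ceramic tray, 100 x 100 mm, rim 14 mm high, fixed to the bench. Not a place for any flask. Origin: centre of its underside.
- bottle_tall: A slender straight-sided amber bottle with a blue cap, 54 mm across and 125 mm high, loose. Not a conical flask: leave it standing where it is. Origin: centre of its underside.
- bottle_squat: A squat straight-sided amber jar with a blue cap, 64 mm across and 85 mm high, loose. Not a conical flask: leave it standing where it is. Origin: centre of its underside.
Mind the look-alikes: they are no part of the job. Leave any pink or yellow look-alike of the flask_medium alone.

How it is judged:
By the outcome, as a careful person would: the job done as asked, in the order asked, and still so for the second after the job is handed in, with the robot touching nothing.
It also fails if it takes over 93 s, if anything falls off the work surface, if the arm or the gripper's body presses on something with over 40 N, if the wrist force passes 120 N, or if a joint passes its speed limit or range.

## Working session

There is one attempt and no reset: what is moved stays moved. The work goes in short steps, each a Python script; the robot and the scene stay as the last script left them, time stands still between calls to the robot, and variables do not carry over. Pictures are saved under pics/ and viewed, at most 14 in all, crops included, and the job is handed in when it is done.

```bash
mkdir -p pics; ls; python3 - <<'E'
from station import robot
import cv2,pickle
d={}
for n in("scene","top"):
    s=robot.snapshot(n);d[n]=s
    cv2.imwrite(f"pics/{n}0.png",cv2.resize(s["color"][:,:,::-1],(768,576)))
    print(n,s["intrinsics"],s["distortion"],s["world_to_cam"])
pickle.dump(d,open("s0.pkl","wb"))
st=robot.get_state();print(st["time_s"],st["tool_rot"],st["contact_force"],st["width"])
E
```

```text
pics
scene [[405.56386453   0.         258.5223571 ]
 [  0.         405.56386453 195.3012495 ]
 [  0.           0.           1.        ]] [-0.13989066  0.          0.          0.          0.        ] [[-0.24962502  0.96822302  0.01521592  0.08601916]
 [ 0.74085701  0.20107732 -0.64085786 -0.36553661]
 [-0.62355291 -0.14870133 -0.76750875  1.58615949]
 [ 0.          0.          0.          1.        ]]
top [[417.46134608   0.         250.8671415 ]
 [  0.         417.46134608 200.79794828]
 [  0.           0.           1.        ]] [-0.03227807  0.          0.          0.          0.        ] [[-0.00538179 -0.99996387  0.00658014  0.03873973]
 [-0.98982129  0.00439116 -0.1422481   0.53753705]
 [ 0.14221407 -0.00727871 -0.98980916  1.29570758]
 [ 0.          0.          0.          1.        ]]
0.1 [-7.85131301e-04  9.84999240e-01  1.72556786e-01 -1.89311597e-04] [ 0.39603428  0.13074125 -0.08205802] 0.08783509559964545
```

View pics/scene0.png

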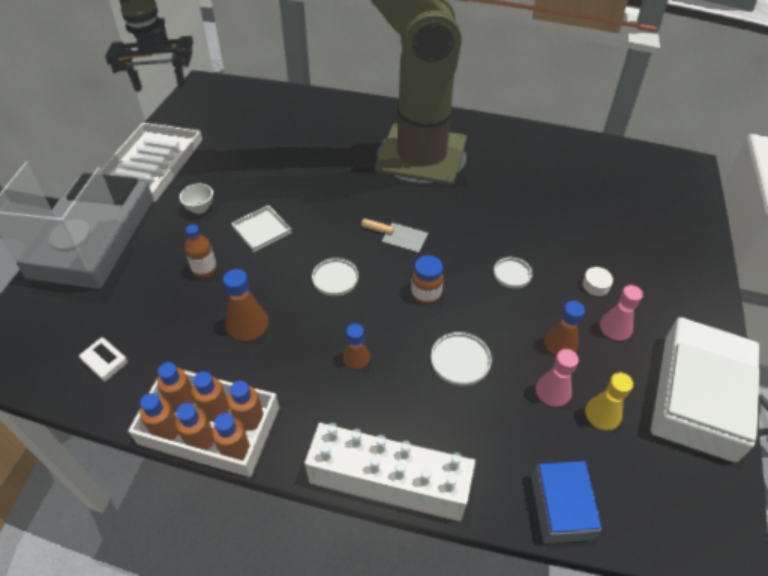

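View pics/top0.png

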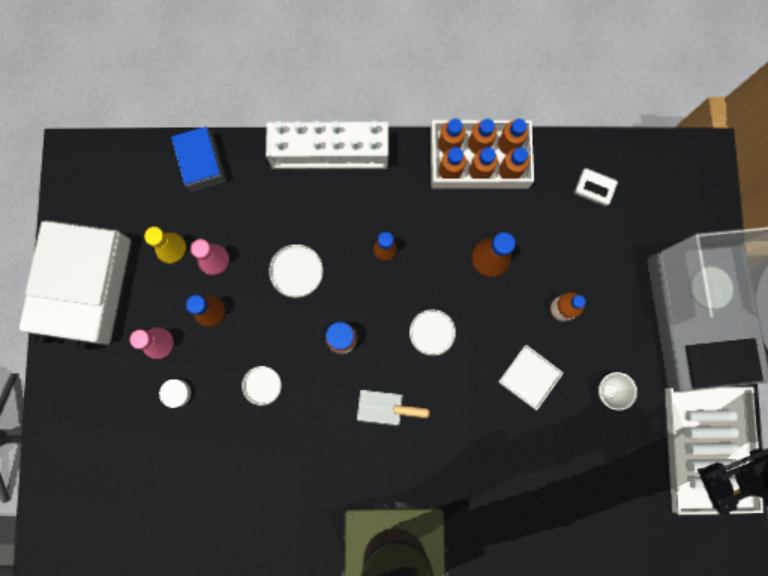

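The views are shown at 1.5x. In the top view:
- **Flask caps:** small (386,240), medium (196,305) and large (504,243).
- **Dishes:** large (296,270), medium (432,332) and small (262,386). The tray is at (530,377).
- **Bottles:** squat (341,337) and tall (570,305).

Candidates for the medium flask are amber (205,308), pink (155,343) and (210,256), and yellow (168,245). The amber one with the blue cap fits. Next I'll triangulate these and check an enlarged crop.

```bash
cat > h.py <<'E'
import numpy as np,cv2
def und(s,p): return cv2.undistortPoints(np.float64(p).reshape(-1,1,2),s["intrinsics"],np.array(s["distortion"])).reshape(-1,2)
def ray(s,p):
    T=s["world_to_cam"];R=T[:3,:3];u=und(s,p)[0]
    return -R.T@T[:3,3],R.T@np.r_[u,1]
def plane(s,p,z):
    o,d=ray(s,p);return o+d*(z-o[2])/d[2]
def tri(a,p,b,q):
    P=cv2.triangulatePoints(a["world_to_cam"][:3],b["world_to_cam"][:3],und(a,p).T,und(b,q).T).ravel();X=P[:3]/P[3]
    o,d=ray(a,p);d=d/np.linalg.norm(d);return X,np.linalg.norm(np.cross(X-o,d))*1000
def proj(s,X):
    T=s["world_to_cam"];return cv2.projectPoints(np.float64(X).reshape(-1,1,3),cv2.Rodrigues(T[:3,:3])[0],T[:3,3],s["intrinsics"],np.array(s["distortion"]))[0].reshape(-1,2)
def mask(s,kind):
    h=cv2.cvtColor(s["color"],cv2.COLOR_RGB2HSV)
    return cv2.inRange(h,(100,120,50),(130,255,255)) if kind=="blue" else cv2.inRange(h,(0,0,110),(179,60,255))
def blobs(s,kind,lo=30,hi=6000):
    c,_=cv2.findContours(mask(s,kind),cv2.RETR_EXTERNAL,cv2.CHAIN_APPROX_NONE);out=[]
    for k in c:
        a=cv2.contourArea(k)
        if lo<a<hi and len(k)>8: 
            (x,y),ax,an=cv2.fitEllipse(k);out.append((x,y,ax[0],ax[1],a))
    return np.array(out)
E
python3 - <<'E'
import pickle;from h import *
np.set_printoptions(suppress=True,precision=4)
d=pickle.load(open("s0.pkl","rb"));T,S=d["top"],d["scene"]
near=lambda B,p:B[np.argmin(np.hypot(B[:,0]-p[0],B[:,1]-p[1]))]
for kind,items in(("blue",dict(fs=((386,240),(355,333)),fm=((196,305),(573,312)),fl=((504,243),(236,282)),bt=((578,302),(193,231)),bs=((341,337),(429,267)))),
 ("white",dict(ds=((262,386),(513,272)),dm=((432,332),(335,276)),dl=((296,270),(461,358))))):
    bt,bs=blobs(T,kind),blobs(S,kind)
    for n,(p,q) in items.items():
        a,b=near(bt,np.array(p)/1.5),near(bs,np.array(q)/1.5)
        X,e=tri(T,a[:2],S,b[:2]);sc=417.46/((T["world_to_cam"]@np.r_[X,1])[2])
        print(n,a,b,"X",X,"err_mm %.1f"%e,"diam",a[2:4]/sc, "r %.3f"%np.hypot(*X[:2]))
c=[T["color"][140:270,70:240,::-1],S["color"][170:300,350:520,::-1]]
cv2.imwrite("pics/med.png",np.hstack([cv2.resize(k,(390,310),interpolation=cv2.INTER_CUBIC) for k in c]))
E
```

```text
fs [256.7466 159.4962  10.1006  11.3655  88.    ] [236.5318 222.0429  11.5777  14.1446 124.5   ] X [0.6612 0.0178 0.0857] err_mm 0.5 diam [0.0316 0.0355] r 0.661
fm [130.2757 202.6426  12.5012  13.7984 132.5   ] [382.0432 207.356   13.3424  15.4982 159.5   ] X [0.5237 0.4011 0.1084] err_mm 0.5 diam [0.0377 0.0416] r 0.660
fl [335.4921 161.9611  14.5637  15.7864 179.    ] [156.9608 187.376   16.3586  17.433  221.    ] X [ 0.6403 -0.2176  0.136 ] err_mm 0.8 diam [0.0437 0.0474] r 0.676
bt [385.616  200.5725   7.3848   9.3632  53.    ] [127.8681 153.1779   8.0016   8.3085  50.    ] X [ 0.5245 -0.3688  0.1215] err_mm 0.3 diam [0.0222 0.0281] r 0.641
bs [226.0816 223.082   17.6426  18.2269 250.5   ] [285.3484 177.5851  15.4521  18.2796 220.    ] X [0.4627 0.1126 0.0829] err_mm 0.2 diam [0.054  0.0558] r 0.476
ds [173.8848 256.617   25.0946  25.821  506.5   ] [341.5391 180.9039  18.9874  25.7844 382.    ] X [0.3622 0.2833 0.0103] err_mm 0.2 diam [0.0803 0.0826] r 0.460
dm [287.8947 221.2821  29.8928  30.2333 708.    ] [223.0934 183.8027  23.8995  30.5034 570.    ] X [ 0.4742 -0.0839  0.0089] err_mm 0.1 diam [0.097  0.0981] r 0.482
dl [196.836  180.1305  34.4268  35.3102 953.    ] [ 307.0031  238.3729   34.23     40.4163 1085.    ] X [0.6113 0.2132 0.0093] err_mm 0.0 diam [0.1131 0.116 ] r 0.647
```

View pics/med.png

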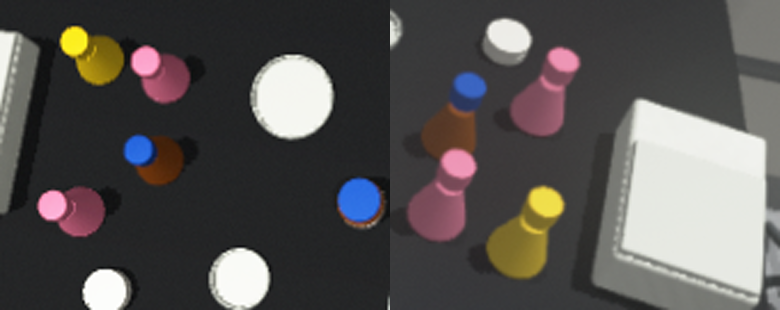

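The crop shows one amber flask with a blue cap among two pink ones and a yellow one, so the amber one is flask_medium. The measured heights, cap diameters (32/38/44 mm) and dish diameters (82/98/116 mm) agree with the text. Next I'll check reach and refine each position with the wrist camera, starting with the small flask.

```bash
cat > p.py <<'E'
from station import robot
from h import *
F=dict(s=(.6612,.0178,.082,.094),m=(.5237,.4011,.103,.116),l=(.6403,-.2176,.133,.146))
D=dict(s=(.3622,.2833),m=(.4742,-.0839),l=(.6113,.2132))
def q(x,y):
    a=(np.arctan2(y,x)+np.pi/2)/2; return [0,np.cos(a),np.sin(a),0]
E
python3 - <<'E'
from p import *
np.set_printoptions(suppress=True,precision=4)
for k in F:
    x,y,g,_=F[k]
    for (u,v),z in(((x,y),g-.019),((x,y),g+.16),(D[k],g-.015),(D[k],g+.16)):
        j=robot.ik([u,v,z],q(u,v)); print(k,z,None if j is None else np.array(j))
x,y,g,t=F["s"]
robot.set_gripper(.07)
robot.move_ptp([x,y,g+.16],q(x,y))
s=robot.snapshot("wrist");cv2.imwrite("pics/w0.png",s["color"][:,:,::-1])
b=blobs(s,"blue");print(b,proj(s,[x,y,t]))
for r in b: print(plane(s,r[:2],t))
st=robot.get_state();print(st["time_s"],st["eef_pos"],st["width"])
E
```

```text
s 0.063 [ 0.1022  0.9809 -0.3841  1.5564  0.502   0.7038 -0.4884]
s 0.242 [ 0.1499  0.768  -0.4851  1.4315  0.3857  1.0371 -0.3893]
s 0.067 [-0.8876  0.8299  0.204   2.1938 -0.8684  0.1971  0.7737]
s 0.242 [-0.3193  0.5395 -0.6817  2.0256  0.4979  0.7448 -0.6439]
m 0.08399999999999999 [-0.5983  0.933  -0.2393  1.5613  0.3061  0.6843 -0.3291]
m 0.263 [-0.3573  0.797  -0.7483  1.405   0.5602  1.1575 -0.526 ]
m 0.088 [ 0.203   0.7794 -0.2004  2.1114  0.5011  0.2956 -0.5984]
m 0.263 [ 0.3932  0.4975 -0.4766  1.9459  0.3192  0.772  -0.4404]
l 0.114 [ 0.4253  0.9191 -0.3276  1.4892  0.3668  0.7942 -0.3686]
l 0.29300000000000004 [ 0.4529  0.7301 -0.3951  1.3164  0.285   1.1503 -0.2951]
l 0.11800000000000001 [-0.1981  0.889  -0.3948  1.5836  0.4483  0.7602 -0.4547]
l 0.29300000000000004 [-0.0706  0.7291 -0.6644  1.4087  0.4641  1.1623 -0.4599]
[[ 260.9795  178.1902   31.9682   35.9571  898.    ]
 [  56.6516   76.6171   57.9799   66.5301 3026.    ]] [[261.8878 180.1201]]
[0.6603 0.0197 0.094 ]
[0.4712 0.1114 0.094 ]
3.2667 [0.6612 0.0163 0.242 ] 0.06996379629534587
```

View pics/w0.png

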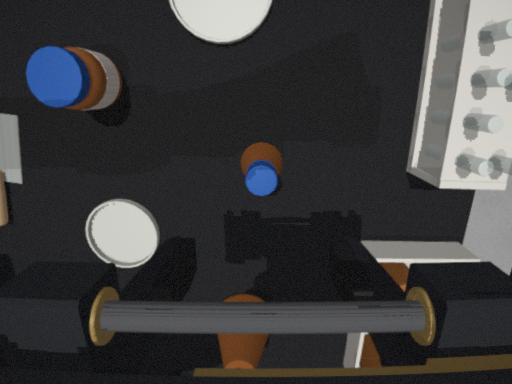

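The wrist view shows the small cap at (261,178), where (262,180) was predicted. That's about 2 mm apart, so I'll go ahead and pick it.

```bash
cat >> p.py <<'E'
def fz(): return np.mean([robot.get_state()["contact_force"][2] for _ in range(3)])
def pick(k):
    x,y,g,t=F[k]
    if np.hypot(*(np.array(robot.get_state()["eef_pos"])[:2]-(x,y)))>.02: robot.move_ptp([x,y,g+.16],q(x,y))
    robot.move_linear([x,y,g-.019],.1)
    robot.set_gripper(0,25); w=robot.get_state()["width"]
    robot.move_linear([x,y,g+.16],.12)
    st=robot.get_state();print("picked",k,"w %.4f %.4f F %s t %.1f"%(w,st["width"],st["finger_force"],st["time_s"]))
    return st["width"]
def place(k):
    (x,y),g=D[k],F[k][2]
    robot.move_ptp([x,y,g+.16],q(x,y)); robot.pause(.3)
    z0=g-.019+.003
    robot.move_linear([x,y,z0+.02],.12); robot.move_linear([x,y,z0+.004],.03)
    robot.pause(.2); f0=fz()
    for dz in np.arange(.003,-.0021,-.0005):
        robot.move_linear([x,y,z0+dz],.02); robot.pause(.05)
        if fz()-f0>1.0: break
    print("set down dz %.4f f %.2f->%.2f"%(dz,f0,fz()),robot.get_state()["eef_pos"])
    robot.set_gripper(F[k][2]*0+.075); robot.pause(.2)
    robot.move_linear([x,y,g+.12],.12); print("t",robot.get_state()["time_s"])
def shot(n):
    s=robot.snapshot("scene"),robot.snapshot("top")
    cv2.imwrite(f"pics/{n}.png",np.vstack([cv2.resize(i["color"][60:350,:,::-1],(510,289)) for i in s]))
E
python3 - <<'E'
from p import *
if abs(pick("s")-.032)<.005: place("s"); shot("a1")
E
```

```text
picked s w 0.0309 0.0311 F 24.999065212905407 t 7.5
set down dz 0.0025 f -1.43->-0.16 [0.36217661 0.28326981 0.06848251]
t 14.4833
```

View pics/a1.png

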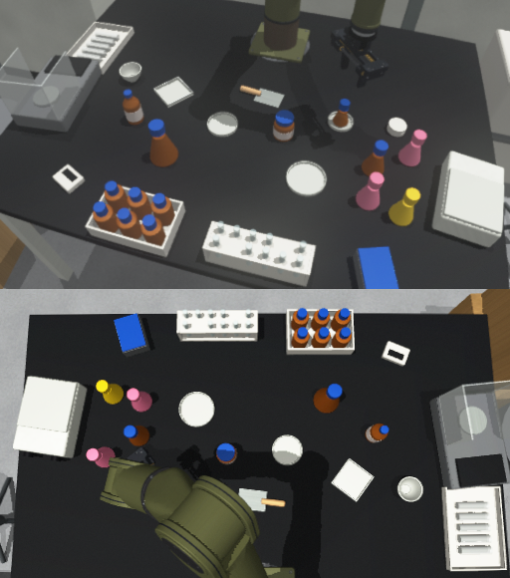

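The small flask stands in the small dish at (341,115) in the scene half of the picture. Next is the medium one.

```bash
python3 - <<'E'
from p import *
if abs(pick("m")-.038)<.005: place("m"); shot("a2")
E
```

```text
picked m w 0.0372 0.0374 F 24.999350979924202 t 19.7
set down dz -0.0005 f -1.71->5.67 [ 0.47414164 -0.08388114  0.08681549]
t 28.6833
```

View pics/a2.png

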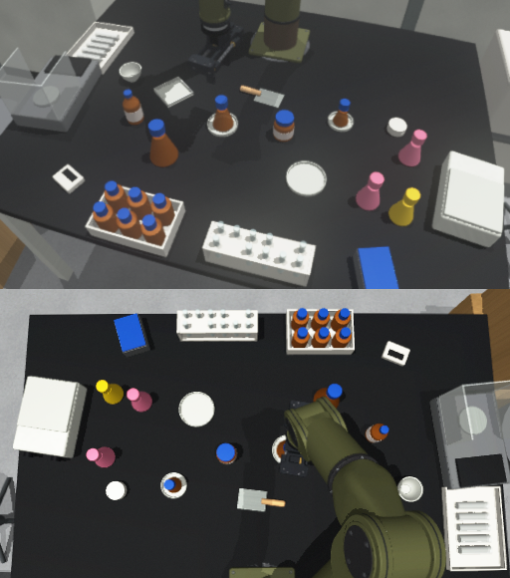

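The medium flask stands in the medium dish at (222,118) in the scene half, and the small one is unchanged. Next is the large one.

```bash
sed -i 's/set_gripper(0,25)/set_gripper(0,35)/; s/set_gripper(F\[k\]\[2\]\*0+.075)/set_gripper(.075)/' p.py; python3 - <<'E'
from p import *
np.set_printoptions(suppress=True,precision=4)
if abs(pick("l")-.044)<.005:
    place("l"); robot.move_ptp([.4,-.45,.3],q(.4,-.45)); robot.pause(.3); shot("a3")
    T,S=robot.snapshot("top"),robot.snapshot("scene")
    near=lambda B,p:B[np.argmin(np.hypot(B[:,0]-p[0],B[:,1]-p[1]))]
    for n,X in(*((k,[*D[k],F[k][2]+.006]) for k in F),("squat",[.4627,.1126,.083]),("tall",[.5245,-.3688,.1215])):
        a,b=(near(blobs(i,"blue"),proj(i,X)[0])[:2] for i in(T,S)); print(n,X,tri(T,a,S,b))
    print(robot.get_state()["time_s"])
E
```

```text
picked l w 0.0428 0.0432 F 35.00013068318367 t 33.9
set down dz -0.0005 f -2.80->3.26 [0.6114 0.2133 0.117 ]
t 42.6
s [0.3622, 0.2833, 0.08800000000000001] (array([0.3634, 0.2822, 0.0877]), np.float64(0.24426033304668007))
m [0.4742, -0.0839, 0.109] (array([ 0.4735, -0.0821,  0.1089]), np.float64(0.3350874007274645))
l [0.6113, 0.2132, 0.139] (array([0.613 , 0.2124, 0.1403]), np.float64(0.013782721007060055))
squat [0.4627, 0.1126, 0.083] (array([0.4627, 0.1125, 0.0829]), np.float64(0.1891652765230947))
tall [0.5245, -0.3688, 0.1215] (array([ 0.5246, -0.369 ,  0.1213]), np.float64(0.11228605387894258))
45.575
```

View pics/a3.png

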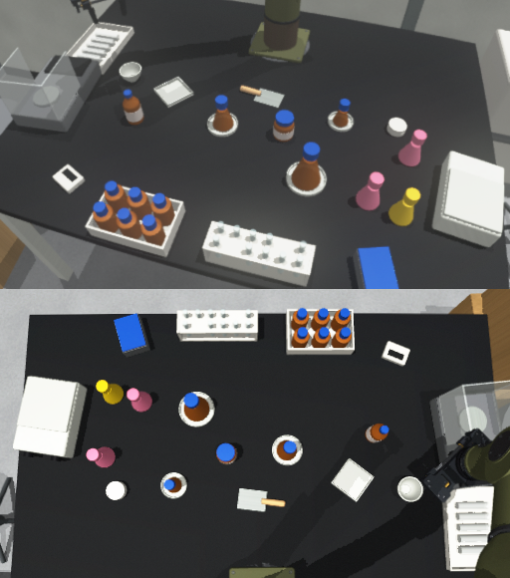

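All three flasks stand upright, each within 2 mm of its dish centre, with caps about 3 mm higher as the dish floors require. Neither bottle has moved. I'm handing the job in.

```bash
python3 -c "
from station import robot
print(robot.job_done())"
```

```text
the job is handed in; nothing more can be done
None
```

All three flasks stand upright in the dishes of their size, both bottles are where they were, and the job was handed in at about 46 s of the 93 s allowed.

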